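Scribe the bracket's seam, then hold its hidden bolt head

TASK

Before its nut is tightened, mark where the carousel's drive bracket sits: take the scriber from its stand and, with its tip on the deck or just above it, run it close along the seam at the front edge of the bracket's foot, left end to right end as the robot sees it, slowly and steadily at about 2 cm a second; then put the scriber back fully down in its stand and let go. Next reach down into the narrow gap between the bracket and the belt housing, grip the hidden bolt head firmly and stop it from being dragged round by the driver on the nut. Wait until it has settled, and finish there, still gripping the bolt head and holding it from turning; disturb nothing else on the deck.

Things in the scene. Friction and masses are not known exactly. Their poses are not given: they have to be found in the camera images.
- bracket: Fixed plain aluminium angle bracket. Origin on the deck, straight below the bolt axis, at the upright's rear face; x from front (robot side) to back, y left, z up; turned up to 0.3 rad. Foot: 120 mm wide (y -60 to 60), 8 mm thick, x -70 to 0 mm; its front edge meets the deck in the seam. Upright: 120 mm wide, x -8 to 0 mm, 90 mm tall. The belt housing behind is one piece with it.
- gap (a point): middle of the gap's floor, on the deck (bracket x 24, y 0 mm). The gap is 48 mm wide, between the upright (bracket x 0) and the grey belt housing (bracket x 48 to 84 mm, 120 mm wide, 80 mm tall), open above and at both sides
- driver_end (a point): front end of the black spring driver on the bolt axis, 32 mm across, in front of the upright (bracket x -54 mm, 60 mm above the deck; its top is at 76 mm)
- seam_left (a point): start of the seam to scribe: on the deck at the foot's front edge, 10 mm in from the foot's left end (bracket x -70, y +50 mm)
- seam_right (a point): end of the seam to scribe: the same, 10 mm in from the right end (bracket x -70, y -50 mm); the seam runs straight between the two, 100 mm
- bolt_head (a point): centre of the hidden steel hexagon bolt head in the gap: 60 mm above the deck, at bracket x = 17 mm, y = 0. 24 mm across flats (27.7 over corners), 14 mm thick (bracket x 10 to 24), with a collar 20 mm across between it and the upright. Bolt axis level, along bracket x.
- bolt (a joint): angle of the bolt about its level axis (bracket x), rad. At 0 (and every 1.05 rad) two flats stand upright, facing bracket +y and -y. Starts between -0.5 and 0.5; the spring driver drags it round with about 0.08 N m at 0.05 to 0.08 rad/s, value growing, up to a stop at 4.0. Damped; two pads gripping the head with 30 N or more stop it at any angle, once it has settled between them (up to 1.5 s).
- scriber: steel scriber standing upright, tip down, in the stand: 160 mm long, 60 g. Origin at its tip, z up along it. Point 3 mm across, widening to a shank 8 mm across from 20 to 58 mm above the tip; handle 16 mm across from 58 to 160 mm, whose lower end is a shoulder resting on the stand. Tip starts 4 mm above the deck.
- scriber_tip (a point): the scriber's point (its origin)
- stand: fixed black block, 60 x 60 mm, 62 mm tall, on a flat base, with an upright through hole 12 mm across in the middle, chamfered. Origin under its centre, on the deck; the hole's mouth is 62 mm above.
- microplate: bystander, not to be moved: white 96-well plate, 127 x 85 x 14 mm; origin under its centre
- bottle_a: bystander, not to be moved: amber reagent bottle, 48 mm wide, 95 mm tall; origin under its centre
- bottle_b: bystander, not to be moved: white reagent bottle, 48 mm wide, 95 mm tall; origin under its centre
- jar: bystander, not to be moved: small jar, 60 mm wide, 60 mm tall; origin under its centre
- cup: bystander, not to be moved: white cup, 44 mm wide, 45 mm tall; origin under its centre
- spanner: bystander, not to be moved: steel spanner lying on the deck, 160 mm long; origin mid-length, underside
- spare_bolt: bystander, not to be moved: spare bolt standing on its head, 24 mm wide, 45 mm tall; origin under its centre

How it is judged (in metres and radians):
On the way, in this order (a step that is already met when the one before it is completed fails the run):
1. scriber lifted clear of its stand (z of scriber in the frame of stand above 0.066 m and contact force between the fingers and scriber above 1 N), for 0.05 s.
2. tip at the left end of the seam (x of scriber_tip in the frame of bracket between -0.08 and -0.068 m and z of scriber_tip in the frame of bracket below 0.007 m and y of scriber_tip in the frame of bracket between 0.04 and 0.06 m), for 0.05 s.
3. tip passes along the seam, first quarter (x of scriber_tip in the frame of bracket between -0.08 and -0.068 m and z of scriber_tip in the frame of bracket below 0.007 m and y of scriber_tip in the frame of bracket between 0.017 and 0.033 m), for 0.04 s.
4. tip passes along the seam, middle (x of scriber_tip in the frame of bracket between -0.08 and -0.068 m and z of scriber_tip in the frame of bracket below 0.007 m and y of scriber_tip in the frame of bracket between -0.008 and 0.008 m), for 0.04 s.
5. tip passes along the seam, third quarter (x of scriber_tip in the frame of bracket between -0.08 and -0.068 m and z of scriber_tip in the frame of bracket below 0.007 m and y of scriber_tip in the frame of bracket between -0.033 and -0.017 m), for 0.04 s.
6. tip at the right end of the seam (x of scriber_tip in the frame of bracket between -0.08 and -0.068 m and z of scriber_tip in the frame of bracket below 0.007 m and y of scriber_tip in the frame of bracket between -0.06 and -0.04 m), for 0.05 s.
7. scriber back down in its stand and released (angle between scriber's own z axis and vertical below 0.1 rad and horizontal distance between scriber and stand below 0.005 m and z of scriber in the frame of stand below 0.008 m and contact force between the fingers and scriber below 0.1 N), for 0.2 s.
At the end, for the whole second after the job is handed in: Fingers press the bolt head with over 10 N, grasp point within 22 mm of its centre; bolt turning under 0.015 rad/s and short of its stop (under 3.9 rad); scriber upright in its stand (within 0.1 rad, 5 mm of the hole axis, tip under 8 mm above the deck), untouched by the fingers (all of step 7 and contact force between the fingers and bolt above 10 N and distance between the grasp point and bolt_head below 0.022 m and velocity of joint bolt between -0.015 and 0.015 rad/s and value of joint bolt below 3.9 rad); the arm keeps its last pose, push and grip.
It fails at once if a bystander is moved more than 3 cm (distance of any of microplate, bottle_a, bottle_b, jar, cup, spanner, spare_bolt from where it was at the start of the episode above 0.03 m).
It fails at once if the scriber runs along the seam faster than 8 cm/s (x of scriber_tip in the frame of bracket between -0.08 and -0.068 m and z of scriber_tip in the frame of bracket below 0.007 m and y of scriber_tip in the frame of bracket between -0.035 and 0.035 m and linear speed of scriber above 0.08 m/s).
It also fails if it takes over 72 s, if anything falls off the work surface, if the arm or the gripper's body presses on something with over 40 N, if the wrist force passes 120 N, or if a joint passes its speed limit or range.

ROBOT

A 6-joint arm with a two-finger parallel gripper is mounted at the origin on the work surface. World frame = base frame: x ahead of the robot, y to its left, z up, the work surface at z = 0. Lengths are in mm, angles in rad, forces in N, time in s.
With the tool pointing down it reaches from about 250 to 775 mm from the base axis. Payload 8.9 kg.
Tool frame: the origin (TCP) lies midway between the tips of the shut fingers; the grasp point (between the pads) lies behind it (ctrl.grasp_offset is the z of the grasp point in the tool frame, in mm); z points along the fingers, y is the direction in which the jaws open and shut (so a half turn about z gives the same grasp; the last joint's range is limited). The gripper opens to 85 mm and grips with 20 to 120 N. Pads are 22 mm wide; open, the fingers measure 114 mm over their backs; the gripper's body (76 mm by 85 mm) begins 54 mm behind the grasp point. The pads swing forward as they close: fully open they stand 13 mm farther back than shut.
Start: joints at [1.186, 0.291, -0.153, 1.127, 0, 1.431], TCP at [127.743, 509.22, 201.205] pointing down, gripper open.
Joint ranges: [-2.52, 2.52], [-0.91, 1.74], [-1.3, 1.37], [-1.96, 2.02], [-1.52, 1.47], [-3.14, 3.14]. Speed limits (rad/s): [2.22, 2.22, 2.79, 3.14, 3.14, 3.14].

INTERFACE

Orientations are given as a unit quaternion [x, y, z, w].
In Python, from plant import ctrl gives the robot as it stands.
- The arm moves only by the shell command python3 -m jog 'ROWS' [FORCE]. ROWS is JSON, a list of rows, each an object with "xyz": the shift along the tool's x, y, z in m, a list of three; "spin": the turn about the tool's z in degrees; "gripper": the opening in per cent of the stroke, from 0 (shut) to 100 (fully open). A call has 1 to 5 rows; each row shifts and turns the pose as measured when the row begins, along the tool's axes as they then stand; what a row does not reach is not made up. A row lasts 1/8 s, in which the tool goes at most 62.5 mm and 10.7 degrees, less where a joint would pass 70% of its speed; a pose out of reach is approached as far as the arm can. A call with a gripper value outside its range is refused whole. The fingers move at their own pace and stop on an object; FORCE is the grip in N (left out, the last holds). Time passes only in rows, so rows that do not move let the fingers close. It gives the time, the measured TCP pose, the force and the opening at its end, in the units of the state.
- ctrl.get_state(): the state, without advancing time (a new reading comes with each control period).
- ctrl.camera(name): name is "scene" or "top"; returns a dict with "img" (384x512x3 uint8, red, green, blue), "vfov" (degrees; the focal length in pixels is half the picture's height over the tangent of half this angle, whatever the lens; pixels are square), "cx", "cy" (the principal point, pixels), "rvec" (rotation vector, rad) and "tvec" (3), from world to camera coordinates, as OpenCV has them. Camera axes: x right, y down, z forward; pixel columns grow to the right and rows downward; lengths in mm; the calibration is good to about 2 mm. A picture is of the moment at which its call begins. There is no depth.
- ctrl.job_done(): hands the job in, once; it reports no verdict.
The state is a dict: "clock": time; "joints": joint angles; "joint_vel": joint speeds; "joint_torque": joint torques, N m; "ee_pos": TCP position; "tcp_rot": TCP orientation; "ft_force": force on the tool from outside, world axes, zero at the start; "torque": the same for the moment, N m; "opening": finger opening in mm.
Only numpy, scipy, OpenCV 4.12 (cv2) and the standard library are available. Lean on these libraries where they do the work, as an engineer would, in place of code of your own. Each camera call takes 0.05 s, during which the arm holds its last target. There are 200 camera calls.

## Working session

There is one attempt and no reset: what is moved stays moved. The work goes in short steps, Python scripts to look and compute and a shell command to move; the robot and the scene stay as the last step left them, time stands still between calls to the robot, and variables do not carry over. Pictures are saved under pics/ and viewed, about 8 in all and at most 12, crops included, and the job is handed in when it is done.

```bash
mkdir -p pics; ls; python3 - <<'E'
from plant import ctrl
import cv2
print(ctrl.get_state(), ctrl.grasp_offset)
for n in("scene","top"):
    c=ctrl.camera(n); cv2.imwrite(f"pics/{n}0.png",c["img"][:,:,::-1]); print({k:v for k,v in c.items() if k!="img"})
a=cv2.imread("pics/scene0.png");b=cv2.imread("pics/top0.png")
E
```

```text
pics
{'clock': 0.0, 'joints': array([ 1.18571736e+00,  2.91268917e-01, -1.54140059e-01,  1.12669788e+00,
       -1.54844811e-05,  1.43149310e+00]), 'joint_vel': array([-5.49191623e-05, -8.02690692e-04,  7.11930365e-04,  1.75870168e-03,
        2.26912377e-05, -1.27489106e-03]), 'joint_torque': array([-1.34078888e-03, -5.37144613e+01,  3.31370544e+01,  1.55082444e-02,
       -4.06428826e-04,  2.41414671e-05]), 'ee_pos': array([127.55657195, 508.76868765, 200.6331112 ]), 'tcp_rot': array([ 1.22578776e-01,  9.92458571e-01, -6.34877428e-04, -1.62365268e-04]), 'ft_force': array([ 0.54966799, -0.19532892,  0.3410887 ]), 'torque': array([-0.04931468, -0.06177486, -0.04390573]), 'opening': 85.29639725723892} -18.700000000000003
{'vfov': 52.945359793558495, 'cx': 260.77027765244384, 'cy': 191.01765992175783, 'rvec': array([ 1.44547501,  1.90413295, -1.00571952]), 'tvec': array([ 186.61198074, -230.03279223, 1569.39757618])}
{'vfov': 42.44846642290112, 'cx': 254.4145606592521, 'cy': 190.52747847683705, 'rvec': array([ 2.14559552, -2.13543305,  0.18381283]), 'tvec': array([ -63.11469019,  537.03499046, 1375.08020226])}
```

View pics/scene0.png

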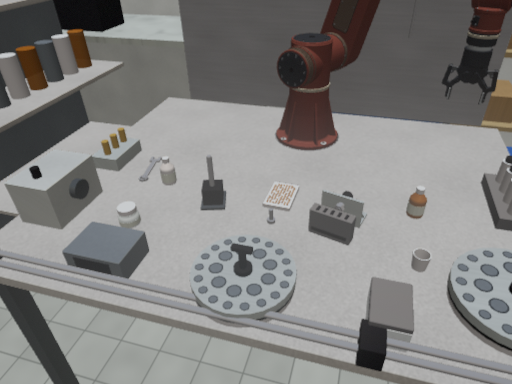

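View pics/top0.png

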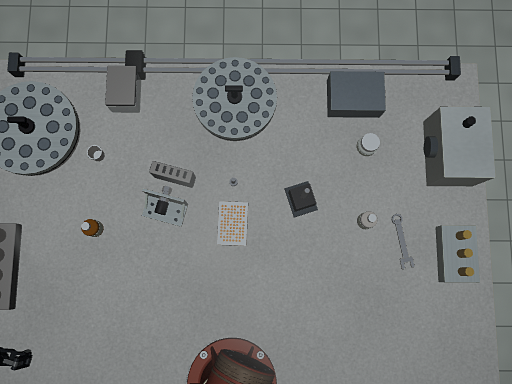

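The scene camera looks back at the robot: stand at about (213,195), bracket and housing at (340,212). In the top view the bracket is at (165,207), the housing at (172,173), and the stand at (300,198). Next I'll view enlarged crops of these in one mosaic.

```bash
python3 - <<'E'
import cv2,numpy as np
a=cv2.imread("pics/scene0.png");b=cv2.imread("pics/top0.png")
def t(i,x,y,s):
    w,h=400//s,300//s
    return cv2.resize(i[y:y+h,x:x+w],(400,300),interpolation=cv2.INTER_CUBIC)
m=np.vstack([np.hstack([t(b,120,155,4),t(b,265,165,5)]),np.hstack([t(a,290,175,4),t(a,170,150,5)])])
cv2.imwrite("pics/mos.png",m)
E
```

```text
(no output)
```

View pics/mos.png

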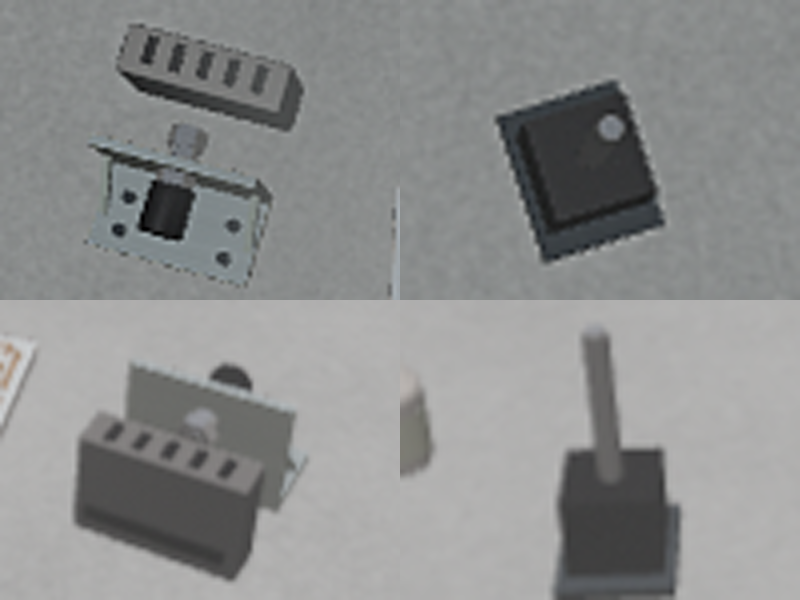

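In the mosaic the seam ends are near top-image pixels (141,215) and (181,226). The bolt head shows in both views, and so does the scriber's handle top, at (306,190) in top and (209,156) in scene. I'll triangulate them.

```bash
cat > h.py <<'E'
import numpy as np,cv2,json
from plant import ctrl
class Cam:
    def __init__(s,c):
        h=c["img"].shape[0]; f=h/2/np.tan(np.radians(c["vfov"])/2)
        s.K=np.array([[f,0,c["cx"]],[0,f,c["cy"]],[0,0,1.]]); s.R=cv2.Rodrigues(np.array(c["rvec"]))[0]; s.t=np.array(c["tvec"]).reshape(3)
        s.P=s.K@np.c_[s.R,s.t]; s.img=c["img"]
    def plane(s,u,v,z):
        d=s.R.T@np.linalg.solve(s.K,[u,v,1]); o=-s.R.T@s.t
        return o+d*(z-o[2])/d[2]
    def proj(s,p):
        q=s.P@np.r_[p,1]; return q[:2]/q[2]
def tri(a,pa,b,pb):
    X=cv2.triangulatePoints(a.P,b.P,np.float64(pa).reshape(2,1),np.float64(pb).reshape(2,1))[:,0]; X=X[:3]/X[3]
    return X,np.linalg.norm(a.proj(X)-pa),np.linalg.norm(b.proj(X)-pb)
E
python3 - <<'E'
from h import *
np.set_printoptions(precision=1,suppress=True)
S,T=Cam(ctrl.camera("scene")),Cam(ctrl.camera("top"))
def m(X,Y,x0,y0,s,ox=0,oy=0): return np.array([x0+(X-ox+.5)/s-.5,y0+(Y-oy+.5)/s-.5])
tb=lambda X,Y:m(X,Y,120,155,4); ts=lambda X,Y:m(X,Y,265,165,5,400,0)
sb=lambda X,Y:m(X,Y,290,175,4,0,300); ss=lambda X,Y:m(X,Y,170,150,5,400,300)
print("scriber top",tri(T,ts(609,128),S,ss(596,333)))
print("bolt",tri(T,tb(190,137),S,sb(201,425)))
# upright top corners
L=tri(T,tb(90,143),S,sb(293,411));R=tri(T,tb(270,194),S,sb(131,365)); print("upright",L,R)
# seam ends at z 8 (foot top front edge)
l=T.plane(*tb(85,240),8);r=T.plane(*tb(246,286),8);print("seam corners",l,r,np.linalg.norm(l-r))
# housing top face corners, z80
hc=[T.plane(*tb(*p),80) for p in((128,24),(297,62),(283,112),(118,67))];print("housing",np.array(hc))
# stand top face z62, base z~?
st=[T.plane(*ts(*p),62) for p in((520,126),(617,83),(658,193),(556,228))];print("stand",np.array(st),np.mean(st,0))
for a,b in((l,r),(L[0],R[0]),(hc[0],hc[1]),(hc[3],hc[2])):
    d=(a-b); print("y axis angle",np.arctan2(-d[0],d[1]),np.linalg.norm(d))
print(ctrl.get_state()["clock"])
E
```

```text
scriber top (array([ 520. , -196.9,  160.6]), np.float64(0.14972021589998322), np.float64(0.2225279296909688))
bolt (array([536.8, 187.4,  66.8]), np.float64(0.5399122756493966), np.float64(0.8997784901338574))
upright (array([529.3, 250.7,  85.9]), np.float64(0.4057894818702445), np.float64(0.6790942459125868)) (array([494.7, 129.6,  78.6]), np.float64(0.9769152805561754), np.float64(1.551997983637128))
seam corners [470.2 269.8   8. ] [437.2 151.7   8. ] 122.64108008543138
housing [[615.3 229.9  80. ]
 [588.6 110.3  80. ]
 [552.9 119.2  80. ]
 [584.3 235.7  80. ]]
stand [[ 537.  -157.4   62. ]
 [ 562.1 -212.8   62. ]
 [ 499.1 -235.1   62. ]
 [ 478.9 -177.2   62. ]] [ 519.3 -195.6   62. ]
y axis angle -0.2724703041914867 122.64108008543138
y axis angle -0.27815338884843704 126.15211863427784
y axis angle -0.21897678705538648 122.57182725035577
y axis angle -0.2636006967608255 120.72031698034168
0.2
```

```bash
python3 -m jog '[{"xyz":[-0.042,-0.045,0],"spin":1.1,"gripper":100},{"xyz":[-0.042,-0.045,0],"spin":0,"gripper":100},{"xyz":[-0.042,-0.045,0],"spin":0,"gripper":100},{"xyz":[-0.042,-0.045,0],"spin":0,"gripper":100},{"xyz":[-0.042,-0.045,0],"spin":0,"gripper":100}]' 60
```

```text
clock: 0.82
ee_pos: [274.2, 234.8, 199.9]
tcp_rot: [0.129, 0.992, 0.0, 0.001]
ft_force: [1.5, 0.2, 0.2]
opening: 85.1
```

```bash
cat >> h.py <<'E'
def delta(p):
    from scipy.spatial.transform import Rotation as Q
    s=ctrl.get_state(); R=Q.from_quat(s["tcp_rot"]).as_matrix()
    d=np.array(p)-s["ee_pos"]; print("t",round(s["clock"],2),"pos",s["ee_pos"].round(1),"tool delta",(R.T@d).round(1),"yaw jaw",np.arctan2(-R[0,1],R[1,1]).round(4),"z",R[:,2].round(3),"F",s["ft_force"].round(1),"open",round(s["opening"],1))
E
python3 -m jog '[{"xyz":[-0.0435,-0.0442,0],"spin":0,"gripper":100},{"xyz":[-0.0435,-0.0442,0],"spin":0,"gripper":100},{"xyz":[-0.0435,-0.0442,0],"spin":0,"gripper":100},{"xyz":[-0.0435,-0.0442,0],"spin":0,"gripper":100},{"xyz":[-0.0435,-0.0442,0],"spin":0,"gripper":100}]' && python3 -m jog '[{"xyz":[-0.0435,-0.0442,0],"spin":0,"gripper":100},{"xyz":[-0.0435,-0.0442,0],"spin":0,"gripper":100},{"xyz":[-0.0435,-0.0442,0],"spin":0,"gripper":100}]'
python3 - <<'E'
from h import *
S,T=Cam(ctrl.camera("scene")),Cam(ctrl.camera("top"))
delta([520,-196.5,99])
m=[]
for c,p in((S,[520,-196,110]),(T,[520,-196,110])):
    u,v=c.proj(p).astype(int); print(u,v)
    m.append(cv2.resize(c.img[v-45:v+45,u-40:u+40,::-1],(400,450),interpolation=2))
cv2.imwrite("pics/a1.png",np.hstack(m))
E
```

```text
clock: 1.45
ee_pos: [428.3, -37.8, 201.3]
tcp_rot: [0.129, 0.992, 0.001, 0.003]
ft_force: [0.4, 0.8, -0.3]
opening: 85.4
clock: 1.82
ee_pos: [520.0, -201.1, 201.6]
tcp_rot: [0.129, 0.992, 0.001, 0.003]
ft_force: [1.4, 0.3, 0.1]
opening: 85.5
t 1.93 pos [ 521.3 -204.2  200.4] tool delta [  3.9   6.9 101.4] yaw jaw -0.2632 z [ 0.007 -0.    -1.   ] F [0.4 0.6 0.6] open 85.4
210 171
304 193
```

View pics/a1.png

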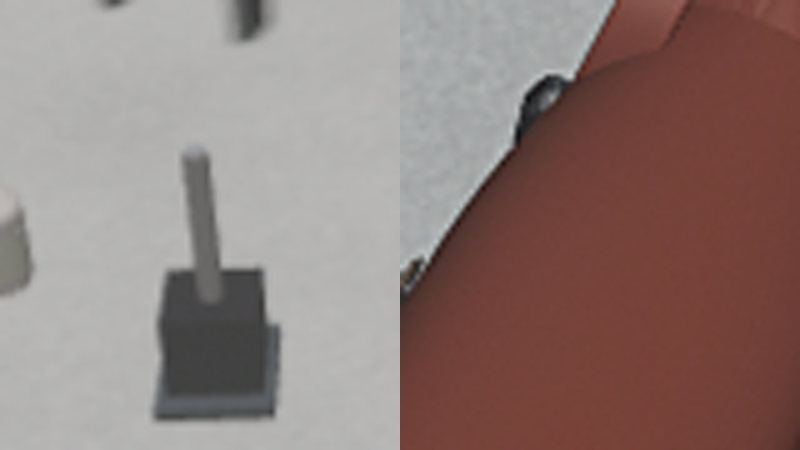

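The scene view shows the scriber standing between the open fingers, and the arm blocks the top view. Going down to grasp.

```bash
python3 -m jog '[{"xyz":[0.004,0.007,0.02],"spin":0,"gripper":100},{"xyz":[0,0,0.04],"spin":0,"gripper":100},{"xyz":[0,0,0.035],"spin":0,"gripper":100},{"xyz":[0,0,0],"spin":0,"gripper":100}]'
python3 - <<'E'
from h import *
delta([520,-196.5,99])
E
```

```text
clock: 2.42
ee_pos: [519.3, -196.2, 102.5]
tcp_rot: [0.132, 0.991, 0.001, 0.003]
ft_force: [-0.3, 0.0, 0.5]
opening: 85.5
t 2.42 pos [ 519.3 -196.2  102.5] tool delta [-0.7 -0.1  3.5] yaw jaw -0.2648 z [ 0.006  0.001 -1.   ] F [-0.3  0.   0.5] open 85.5
```

```bash
python3 -m jog '[{"xyz":[0,0,0.003],"spin":0,"gripper":0},{"xyz":[0,0,0],"spin":0,"gripper":0},{"xyz":[0,0,0],"spin":0,"gripper":0},{"xyz":[0,0,0],"spin":0,"gripper":0},{"xyz":[0,0,0],"spin":0,"gripper":0}]' 50
python3 - <<'E'
from h import *
delta([520,-196.5,99])
E
```

```text
clock: 3.05
ee_pos: [521.8, -197.2, 104.0]
tcp_rot: [0.132, 0.991, -0.0, 0.006]
ft_force: [-0.1, -1.2, 0.1]
opening: 14.7
t 3.05 pos [ 521.8 -197.2  104. ] tool delta [1.9 0.2 5. ] yaw jaw -0.2644 z [ 0.012 -0.002 -1.   ] F [-0.1 -1.2  0.1] open 14.7
```

```bash
python3 -m jog '[{"xyz":[0,0,-0.02],"spin":0,"gripper":0},{"xyz":[0,0,-0.035],"spin":0,"gripper":0},{"xyz":[0,0,-0.035],"spin":0,"gripper":0},{"xyz":[0.012,0.028,0],"spin":0,"gripper":0},{"xyz":[0.022,0.053,0],"spin":0,"gripper":0}]' && python3 -m jog '[{"xyz":[0.022,0.053,0],"spin":0,"gripper":0},{"xyz":[0.022,0.053,0],"spin":0,"gripper":0},{"xyz":[0.022,0.053,0],"spin":0,"gripper":0},{"xyz":[0.022,0.053,0],"spin":0,"gripper":0},{"xyz":[0.022,0.053,0],"spin":0,"gripper":0}]' && python3 -m jog '[{"xyz":[0.022,0.053,0],"spin":0,"gripper":0},{"xyz":[0.012,0.023,0],"spin":0,"gripper":0},{"xyz":[0,0,0],"spin":0,"gripper":0}]'
python3 - <<'E'
from h import *
delta([462.5,260.3,120])
S,T=Cam(ctrl.camera("scene")),Cam(ctrl.camera("top"))
p=ctrl.get_state()["ee_pos"]
m=[]
for c in(S,T):
    u,v=c.proj(p-[0,0,60]).astype(int); u=min(max(u,40),471);print(u,v)
    m.append(cv2.resize(c.img[v-45:v+45,u-40:u+40,::-1],(400,450),interpolation=2))
cv2.imwrite("pics/a2.png",np.hstack(m))
delta([462.5,260.3,120])
E
```

```text
clock: 3.68
ee_pos: [509.4, -111.0, 196.5]
tcp_rot: [0.134, 0.991, -0.0, 0.006]
ft_force: [1.4, 1.2, -0.7]
opening: 14.4
clock: 4.3
ee_pos: [472.9, 181.6, 196.5]
tcp_rot: [0.136, 0.991, -0.0, 0.008]
ft_force: [2.0, -0.8, -0.1]
opening: 14.4
clock: 4.68
ee_pos: [458.8, 270.2, 196.3]
tcp_rot: [0.133, 0.991, 0.0, 0.008]
ft_force: [-0.1, -0.6, 0.7]
opening: 14.5
t 4.67 pos [458.8 270.2 196.3] tool delta [-5.  -8.8 76.4] yaw jaw -0.2671 z [ 0.016 -0.002 -1.   ] F [-0.1 -0.6  0.7] open 14.5
374 174
130 213
t 4.78 pos [459.3 268.5 196.3] tool delta [-4.  -7.2 76.4] yaw jaw -0.2693 z [ 0.016 -0.002 -1.   ] F [ 0.1 -0.8 -0.8] open 14.5
```

View pics/a2.png

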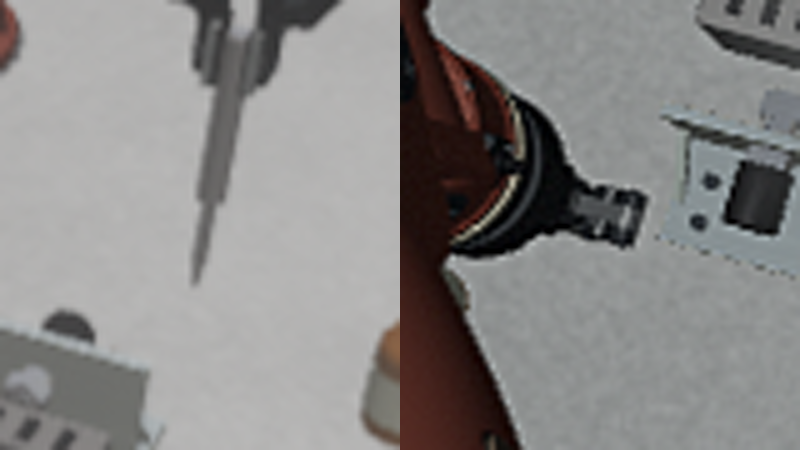

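The scene view shows the scriber hanging from the pads with its tip at about pixel (372.6,185.6); the top view doesn't show the tip.

```bash
python3 - <<'E'
from h import *
np.set_printoptions(precision=1,suppress=True)
S=Cam(ctrl.camera("scene"))
for z in(90,96,102): print(S.plane(372.6,185.6,z))
from scipy.spatial.transform import Rotation as Q
s=ctrl.get_state(); R=Q.from_quat(s["tcp_rot"]); t=s["ee_pos"]+R.apply([0,0,100]); print(s["ee_pos"],"tip by kinematics",t,S.proj(t),S.proj(t+[5,0,0]),S.proj(t+[0,5,0]),S.proj(t+[0,0,5]))
sh=np.array([334+222/5,129+108/5])
E
```

```text
[447.3 270.   90. ]
[456.5 269.6  96. ]
[465.7 269.1 102. ]
[459.6 267.9 196.4] tip by kinematics [461.2 267.7  96.4] [371.9 186.3] [371.8 187.3] [373.7 186.6] [372.1 184.8]
```

```bash
python3 -m jog '[{"xyz":[-0.002,-0.0075,0.025],"spin":0,"gripper":0},{"xyz":[0,0,0.04],"spin":0,"gripper":0},{"xyz":[0,0,0.02],"spin":0,"gripper":0},{"xyz":[0,0,0],"spin":0,"gripper":0}]'
cat >> h.py <<'E'
def tip():
    from scipy.spatial.transform import Rotation as Q
    s=ctrl.get_state(); t=s["ee_pos"]+Q.from_quat(s["tcp_rot"]).apply([0,0,100]); c,n=np.cos(-.267),np.sin(-.267)
    d=t-[521.3,192.5,0]; print("t",round(s["clock"],2),"tip world",t.round(1),"bracket",(c*d[0]+n*d[1]).round(1),(-n*d[0]+c*d[1]).round(1),"z",t[2].round(1),"F",s["ft_force"].round(1)); return t
def crops(name,p):
    S,T=Cam(ctrl.camera("scene")),Cam(ctrl.camera("top")); m=[]
    for c in(S,T):
        u,v=c.proj(p); print("proj",c.proj(p).round(1)); u,v=int(u),int(v); print("x0,y0",u-40,v-45)
        m.append(cv2.resize(c.img[v-45:v+45,u-40:u+40,::-1],(400,450),interpolation=2))
    cv2.imwrite(f"pics/{name}.png",np.hstack(m))
E
python3 - <<'E'
from h import *
crops("a3",tip()); tip()
E
```

```text
clock: 5.32
ee_pos: [463.4, 254.7, 110.3]
tcp_rot: [0.138, 0.99, 0.0, 0.009]
ft_force: [0.5, -0.6, -0.2]
opening: 14.5
t 5.33 tip world [465.2 254.4  10.3] bracket -70.4 44.9 z 10.3 F [ 0.5 -0.6 -0.2]
proj [362.9 210.4]
x0,y0 322 165
proj [145.9 216.3]
x0,y0 105 171
t 5.42 tip world [466.5 255.4  11.9] bracket -69.4 46.2 z 11.9 F [-0.3  0.   0.3]
```

View pics/a3.png

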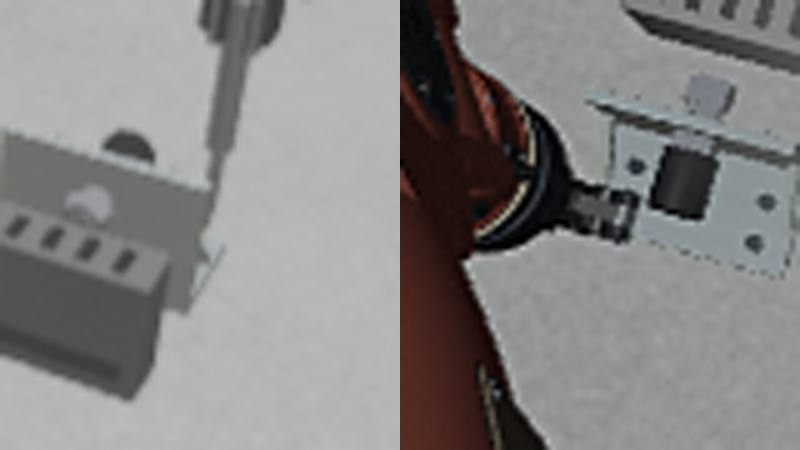

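The tip is hidden behind the upright in the scene view and under the hand in the top view. The visible shank at u≈364 agrees with kinematics to 2–3 mm. I'll shift away from the foot and feel for the deck in small steps.

```bash
python3 -m jog '[{"xyz":[0.003,0.002,0],"spin":0,"gripper":0},{"xyz":[0,0,0.004],"spin":0,"gripper":0},{"xyz":[0,0,0],"spin":0,"gripper":0}]'
python3 - <<'E'
from h import *
tip();
for i in range(4): ctrl.camera("top"); tip()
E
```

```text
clock: 5.8
ee_pos: [463.7, 258.7, 110.0]
tcp_rot: [0.138, 0.99, 0.002, 0.012]
ft_force: [-0.8, -1.0, -0.4]
opening: 14.5
t 5.8 tip world [466.2 258.7  10.1] bracket -70.7 49.4 z 10.1 F [-0.8 -1.  -0.4]
t 5.85 tip world [466.3 258.9  10.2] bracket -70.5 49.5 z 10.2 F [0.6 0.4 0.4]
t 5.9 tip world [466.3 258.8  10.2] bracket -70.6 49.5 z 10.2 F [ 0.   0.9 -0.6]
t 5.95 tip world [466.2 258.7  10.1] bracket -70.6 49.4 z 10.1 F [ 0.2 -0.  -0. ]
t 6.0 tip world [466.2 258.7  10.1] bracket -70.6 49.3 z 10.1 F [ 0.2 -0.5 -0.7]
```

```bash
python3 -m jog '[{"xyz":[0.002,-0.0005,0.004],"spin":0,"gripper":0},{"xyz":[0.001,-0.0005,0.004],"spin":0,"gripper":0}]'
python3 - <<'E'
from h import *
tip(); ctrl.camera("top"); tip(); delta([0,0,0])
E
```

```text
clock: 6.25
ee_pos: [460.7, 258.7, 101.7]
tcp_rot: [0.138, 0.99, 0.002, 0.012]
ft_force: [0.4, 0.3, -0.3]
opening: 14.2
t 6.25 tip world [463.2 258.7   1.7] bracket -73.5 48.5 z 1.7 F [ 0.4  0.3 -0.3]
t 6.3 tip world [462.8 258.5   1.2] bracket -73.9 48.2 z 1.2 F [-0.6 -0.2 -0.9]
t 6.3 pos [460.3 258.5 101.1] tool delta [ 374.  -375.5   89.9] yaw jaw -0.2778 z [ 0.024 -0.    -1.   ] F [-0.6 -0.2 -0.9] open 14.8
```

```bash
python3 -m jog '[{"xyz":[0,-0.003,0],"spin":-0.5,"gripper":0},{"xyz":[0,-0.003,0],"spin":0,"gripper":0},{"xyz":[0,-0.003,0],"spin":0,"gripper":0},{"xyz":[0,-0.003,0],"spin":0,"gripper":0},{"xyz":[0,-0.003,0],"spin":0,"gripper":0}]'
python3 - <<'E'
from h import *
tip(); delta([0,0,0])
E
```

```text
clock: 6.92
ee_pos: [456.0, 243.0, 100.9]
tcp_rot: [0.134, 0.991, 0.001, 0.012]
ft_force: [-0.1, -0.1, -1.3]
opening: 14.5
t 6.92 tip world [458.4 243.    1. ] bracket -74.0 32.1 z 1.0 F [-0.1 -0.1 -1.3]
t 6.92 pos [456.  243.  100.9] tool delta [ 377.4 -355.8   90. ] yaw jaw -0.2684 z [ 0.024 -0.    -1.   ] F [-0.1 -0.1 -1.3] open 14.5
```

```bash
python3 -m jog '[{"xyz":[0,-0.003,-0.0005],"spin":0,"gripper":0},{"xyz":[0,-0.003,0],"spin":0,"gripper":0},{"xyz":[0,-0.003,0],"spin":0,"gripper":0},{"xyz":[0,-0.003,0],"spin":0,"gripper":0},{"xyz":[0,-0.003,0],"spin":0,"gripper":0}]'
python3 - <<'E'
from h import *
tip(); delta([0,0,0])
E
```

```text
clock: 7.55
ee_pos: [451.8, 227.5, 101.5]
tcp_rot: [0.134, 0.991, 0.002, 0.012]
ft_force: [-1.0, -0.0, -0.1]
opening: 14.8
t 7.55 tip world [454.2 227.5   1.5] bracket -73.9 16.0 z 1.5 F [-1.  -0.  -0.1]
t 7.55 pos [451.8 227.5 101.5] tool delta [ 377.5 -339.8   90.5] yaw jaw -0.2685 z [ 0.024 -0.    -1.   ] F [-1.  -0.  -0.1] open 14.8
```

```bash
python3 -m jog '[{"xyz":[0,-0.003,0],"spin":0,"gripper":0},{"xyz":[0,-0.003,0],"spin":0,"gripper":0},{"xyz":[0,-0.003,0],"spin":0,"gripper":0},{"xyz":[0,-0.003,0],"spin":0,"gripper":0},{"xyz":[0,-0.003,0],"spin":0,"gripper":0}]'
python3 - <<'E'
from h import *
t=tip(); crops("a4",t); delta([0,0,0])
E
```

```text
clock: 8.18
ee_pos: [447.5, 212.0, 101.4]
tcp_rot: [0.134, 0.991, 0.002, 0.012]
ft_force: [-0.1, 0.3, -0.3]
opening: 14.6
t 8.18 tip world [450.  212.    1.4] bracket -73.9 -0.0 z 1.4 F [-0.1  0.3 -0.3]
proj [348.5 207.6]
x0,y0 308 162
proj [160.9 221.9]
x0,y0 120 176
t 8.28 pos [447.5 211.9 101.4] tool delta [ 377.4 -323.7   90.6] yaw jaw -0.2688 z [ 0.024 -0.    -1.   ] F [ 0.7  0.2 -0.7] open 14.6
```

View pics/a4.png

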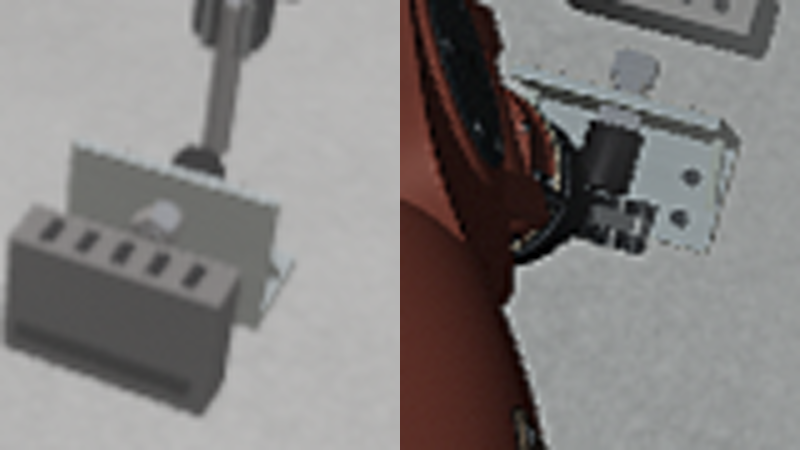

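The tip is hidden in both views, but the shank hangs straight behind the driver and the pose tracks the seam. Continuing.

```bash
for i in 1 2 3; do python3 -m jog '[{"xyz":[0,-0.0031,0],"spin":0,"gripper":0},{"xyz":[0,-0.0031,0],"spin":0,"gripper":0},{"xyz":[0,-0.0031,0],"spin":0,"gripper":0},{"xyz":[0,-0.0031,0],"spin":0,"gripper":0},{"xyz":[0,-0.0031,0],"spin":0,"gripper":0}]'; python3 -c "
from h import *
tip(); delta([0,0,0])"; done
```

```text
clock: 8.9
ee_pos: [443.1, 196.1, 101.3]
tcp_rot: [0.134, 0.991, 0.001, 0.012]
ft_force: [0.1, -0.3, -0.4]
opening: 14.3
t 8.9 tip world [445.5 196.1   1.3] bracket -74.0 -16.6 z 1.3 F [ 0.1 -0.3 -0.4]
t 8.9 pos [443.1 196.1 101.3] tool delta [ 377.5 -307.2   90.6] yaw jaw -0.2685 z [ 0.024 -0.    -1.   ] F [ 0.1 -0.3 -0.4] open 14.3
clock: 9.52
ee_pos: [438.7, 180.1, 101.2]
tcp_rot: [0.134, 0.991, 0.002, 0.012]
ft_force: [-0.7, -0.3, -0.6]
opening: 14.5
t 9.53 tip world [441.2 180.1   1.2] bracket -74.0 -33.1 z 1.2 F [-0.7 -0.3 -0.6]
t 9.53 pos [438.7 180.1 101.2] tool delta [ 377.5 -290.7   90.5] yaw jaw -0.2685 z [ 0.024 -0.    -1.   ] F [-0.7 -0.3 -0.6] open 14.5
clock: 10.15
ee_pos: [434.3, 164.1, 101.1]
tcp_rot: [0.134, 0.991, 0.002, 0.012]
ft_force: [-0.1, 0.3, -0.6]
opening: 14.3
t 10.15 tip world [436.8 164.    1.1] bracket -74.0 -49.8 z 1.1 F [-0.1  0.3 -0.6]
t 10.15 pos [434.3 164.1 101.1] tool delta [ 377.5 -274.    90.5] yaw jaw -0.2685 z [ 0.024 -0.    -1.   ] F [-0.1  0.3 -0.6] open 14.3
```

```bash
python3 -m jog '[{"xyz":[0,0,-0.03],"spin":0,"gripper":0},{"xyz":[0,0,-0.06],"spin":0,"gripper":0},{"xyz":[-0.0256,-0.0465,0],"spin":0,"gripper":0},{"xyz":[-0.0256,-0.0465,0],"spin":0,"gripper":0},{"xyz":[-0.0256,-0.0465,0],"spin":0,"gripper":0}]' && python3 -m jog '[{"xyz":[-0.0256,-0.0465,0],"spin":0,"gripper":0},{"xyz":[-0.0256,-0.0465,0],"spin":0,"gripper":0},{"xyz":[-0.0256,-0.0465,0],"spin":0,"gripper":0},{"xyz":[-0.0256,-0.0465,0],"spin":0,"gripper":0}]'; python3 -c "
from h import *
for i in range(4): tip(); ctrl.camera('scene')
delta([0,0,0])"
```

```text
clock: 10.78
ee_pos: [469.9, 7.4, 195.4]
tcp_rot: [0.13, 0.991, 0.001, 0.013]
ft_force: [1.4, -0.3, -0.1]
opening: 14.5
clock: 11.28
ee_pos: [521.4, -206.3, 197.5]
tcp_rot: [0.13, 0.991, 0.001, 0.014]
ft_force: [1.0, 0.2, -1.2]
opening: 14.6
t 11.28 tip world [ 524.2 -206.4   97.6] bracket 108.1 -384.0 z 97.6 F [ 1.   0.2 -1.2]
t 11.32 tip world [ 525.9 -213.1   97.3] bracket 111.5 -390.0 z 97.3 F [-0.8 -6.4 -0.4]
t 11.38 tip world [ 525.  -209.7   97.1] bracket 109.7 -387.0 z 97.1 F [0.5 0.6 0.1]
t 11.43 tip world [ 524.1 -206.9   96.9] bracket 108.1 -384.6 z 96.9 F [-0.7  0.7 -1.2]
t 11.47 pos [ 521.  -205.2  197. ] tool delta [561.3  61.5 182.9] yaw jaw -0.2628 z [ 0.027 -0.    -1.   ] F [-0.1 -0.   0.1] open 14.8
```

```bash
python3 -m jog '[{"xyz":[0.005,0.0065,0],"spin":0,"gripper":0},{"xyz":[0,0,0.015],"spin":0,"gripper":0}]'; python3 -c "
from h import *
for i in range(3): t=tip(); ctrl.camera('scene')
delta([0,0,0]); crops('a5',t)"
```

```text
clock: 11.72
ee_pos: [518.1, -195.5, 182.2]
tcp_rot: [0.13, 0.991, 0.002, 0.014]
ft_force: [0.3, -0.3, -1.4]
opening: 14.5
t 11.72 tip world [ 521.  -195.5   82.3] bracket 102.0 -374.3 z 82.3 F [ 0.3 -0.3 -1.4]
t 11.78 tip world [ 519.4 -194.8   79.5] bracket 100.4 -374.1 z 79.5 F [-0.9  0.2 -2.9]
t 11.82 tip world [ 519.2 -194.9   80. ] bracket 100.2 -374.3 z 80.0 F [-0.3 -0.8 -0.8]
t 11.88 pos [ 517.1 -195.5  180.7] tool delta [554.1  53.8 168.1] yaw jaw -0.2615 z [ 0.025  0.001 -1.   ] F [ 0.1 -0.2  0.7] open 14.7
proj [212.3 179.4]
x0,y0 172 134
proj [302.6 195.1]
x0,y0 262 150
```

View pics/a5.png

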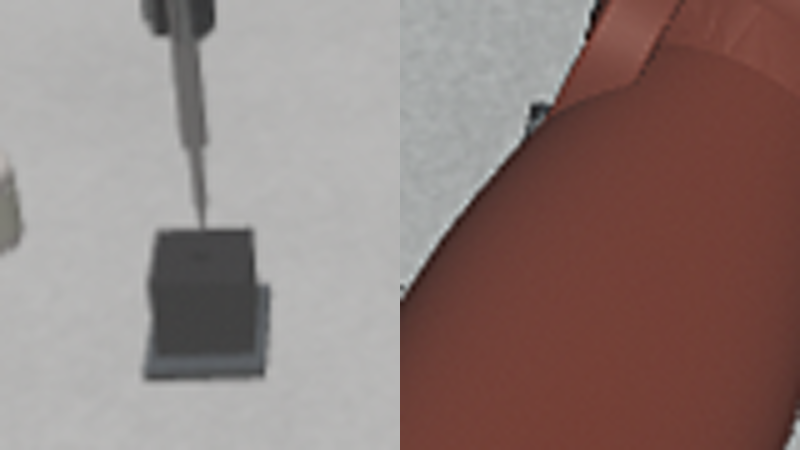

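The scene view shows the tip at crop (203,228), agreeing with kinematics, and the hole mouth at crop (201,256), or pixel (211.8,184.8). I'll compute the offset.

```bash
python3 -c "
from h import *
S=Cam(ctrl.camera('scene'))
print('hole',S.plane(211.9,184.8,62).round(1),'tip',S.plane(212.2,179.2,80.5).round(1),S.proj([520,-196.4,62]))
tip();delta([0,0,0])"
```

```text
hole [ 522.1 -196.7   62. ] tip [ 518.8 -195.3   80.5] [212.260687   184.44261675]
t 12.03 tip world [ 520.6 -196.5   81.9] bracket 102.0 -375.4 z 81.9 F [ 0.7 -0.8  0.2]
t 12.03 pos [ 517.9 -196.5  181.8] tool delta [555.7  54.3 168. ] yaw jaw -0.2622 z [ 0.027  0.    -1.   ] F [ 0.7 -0.8  0.2] open 14.7
```

```bash
python3 -m jog '[{"xyz":[0,-0.0005,0.012],"spin":0,"gripper":0},{"xyz":[0,0,0.012],"spin":0,"gripper":0},{"xyz":[0,0,0.006],"spin":0,"gripper":0}]'; python3 -c "
from h import *
for i in range(2): t=tip(); ctrl.camera('scene')
delta([0,0,0])"
```

```text
clock: 12.4
ee_pos: [519.0, -197.3, 150.2]
tcp_rot: [0.131, 0.991, 0.002, 0.014]
ft_force: [0.5, -0.3, 0.1]
opening: 14.1
t 12.4 tip world [ 521.8 -197.3   50.2] bracket 103.3 -375.8 z 50.2 F [ 0.5 -0.3  0.1]
t 12.45 tip world [ 521.3 -197.1   49.6] bracket 102.8 -375.8 z 49.6 F [ 0.2 -0.3 -0.1]
t 12.5 pos [ 518.8 -197.2  150.3] tool delta [555.9  54.9 136.3] yaw jaw -0.2623 z [ 0.027  0.    -1.   ] F [-0.4  0.2 -0.4] open 14.6
```

Tip is 12 mm inside the mouth with no force. I'll go down until the shoulder seats.

```bash
python3 -m jog '[{"xyz":[0,0,0.012],"spin":0,"gripper":0},{"xyz":[0,0,0.012],"spin":0,"gripper":0},{"xyz":[0,0,0.01],"spin":0,"gripper":0}]'; python3 -c "
from h import *
for i in range(2): t=tip(); ctrl.camera('scene')
delta([0,0,0])"
```

```text
clock: 12.88
ee_pos: [520.4, -197.5, 114.8]
tcp_rot: [0.131, 0.991, 0.002, 0.014]
ft_force: [0.7, 0.5, -0.0]
opening: 14.6
t 12.88 tip world [ 523.2 -197.6   14.9] bracket 104.7 -375.8 z 14.9 F [ 0.7  0.5 -0. ]
t 12.93 tip world [ 522.3 -197.1   13.6] bracket 103.8 -375.6 z 13.6 F [-1.   0.9 -1.5]
t 12.97 pos [ 519.6 -197.1  114.3] tool delta [555.7  54.8 100.5] yaw jaw -0.2624 z [ 0.027  0.    -1.   ] F [-0.5  1.2 -0.7] open 14.4
```

```bash
python3 -m jog '[{"xyz":[0,0,0.006],"spin":0,"gripper":0},{"xyz":[0,0,0.004],"spin":0,"gripper":0}]'; python3 -c "
from h import *
tip()"; python3 -m jog '[{"xyz":[0,0,0.003],"spin":0,"gripper":0}]';  python3 -c "
from h import *
for i in range(2): t=tip(); ctrl.camera('scene')
delta([0,0,0])"
```

```text
clock: 13.22
ee_pos: [520.3, -197.3, 104.2]
tcp_rot: [0.131, 0.991, 0.002, 0.014]
ft_force: [0.1, 0.1, 0.1]
opening: 14.4
t 13.22 tip world [ 523.  -197.4    4.2] bracket 104.5 -375.6 z 4.2 F [0.1 0.1 0.1]
clock: 13.35
ee_pos: [522.2, -198.2, 103.2]
tcp_rot: [0.131, 0.991, 0.001, 0.016]
ft_force: [-3.6, 3.3, 37.2]
opening: 14.5
t 13.35 tip world [ 525.3 -198.4    3.3] bracket 107.0 -376.0 z 3.3 F [-3.6  3.3 37.2]
t 13.4 tip world [ 525.4 -198.4    3.4] bracket 107.1 -376.0 z 3.4 F [-4.3  1.3 20.3]
t 13.45 pos [ 521.9 -198.1  103.4] tool delta [558.3  55.4  86.8] yaw jaw -0.2623 z [ 0.031 -0.002 -1.   ] F [-2.3  1.7 19.4] open 14.3
```

Seated (about 20 N on the shoulder). Releasing and going up.

```bash
python3 -m jog '[{"xyz":[0,0,0],"spin":0,"gripper":100},{"xyz":[0,0,0],"spin":0,"gripper":100},{"xyz":[0,0,0],"spin":0,"gripper":100},{"xyz":[0,0,0],"spin":0,"gripper":100}]' 60; python3 -c "
from h import *
delta([0,0,0])"; python3 -m jog '[{"xyz":[0,0,-0.02],"spin":0,"gripper":100},{"xyz":[0,0,-0.04],"spin":0,"gripper":100},{"xyz":[0,0,-0.04],"spin":0,"gripper":100}]';  python3 -c "
from h import *
crops('a6',[520,-196,90])
delta([0,0,0])"
```

```text
clock: 13.95
ee_pos: [522.4, -198.3, 103.8]
tcp_rot: [0.131, 0.991, 0.001, 0.016]
ft_force: [-0.3, -0.6, 0.5]
opening: 84.7
t 13.95 pos [ 522.4 -198.3  103.8] tool delta [559.   55.5  86.4] yaw jaw -0.2622 z [ 0.032 -0.003 -0.999] F [-0.3 -0.6  0.5] open 84.7
clock: 14.32
ee_pos: [516.8, -196.8, 202.5]
tcp_rot: [0.131, 0.991, 0.002, 0.012]
ft_force: [1.8, -0.5, -0.7]
opening: 85.5
proj [211.5 176.7]
x0,y0 171 131
proj [303.3 194.3]
x0,y0 263 149
t 14.43 pos [ 519.1 -198.1  205.7] tool delta [558.9  55.5 188.7] yaw jaw -0.2623 z [ 0.032 -0.002 -0.999] F [0.5 0.6 0.2] open 85.1
```

View pics/a6.png

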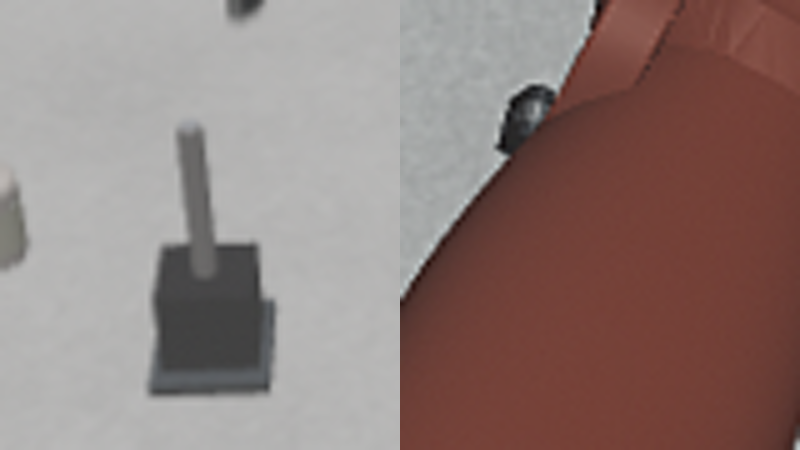

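The scriber stands upright in its stand, as at the start, and the fingers are clear. Moving over the gap.

```bash
python3 -m jog '[{"xyz":[0.0123,0.0538,0],"spin":0.3,"gripper":100},{"xyz":[0.0123,0.0538,0],"spin":0,"gripper":100},{"xyz":[0.0123,0.0538,0],"spin":0,"gripper":100},{"xyz":[0.0123,0.0538,0],"spin":0,"gripper":100},{"xyz":[0.0123,0.0538,0],"spin":0,"gripper":100}]' && python3 -m jog '[{"xyz":[0.0123,0.0538,0],"spin":0,"gripper":100},{"xyz":[0.0123,0.0478,0],"spin":0,"gripper":100},{"xyz":[0,0,0.03],"spin":0,"gripper":100}]';  python3 -c "
from h import *
crops('a7',[530,190,60])
delta([538.5,188,41])"
```

```text
clock: 15.05
ee_pos: [531.5, 81.3, 202.7]
tcp_rot: [0.137, 0.99, 0.0, 0.016]
ft_force: [0.1, -0.6, 0.0]
opening: 85.4
clock: 15.42
ee_pos: [536.7, 193.2, 171.6]
tcp_rot: [0.135, 0.991, 0.001, 0.017]
ft_force: [0.6, 0.5, -0.4]
opening: 85.6
proj [340.  206.6]
x0,y0 299 161
proj [166.  191.7]
x0,y0 125 146
t 15.53 pos [533.2 190.  167.7] tool delta [ -2.4  -0.7 126.8] yaw jaw -0.2733 z [ 0.025 -0.005 -1.   ] F [-1.3 -0.5  0.5] open 85.6
```

View pics/a7.png

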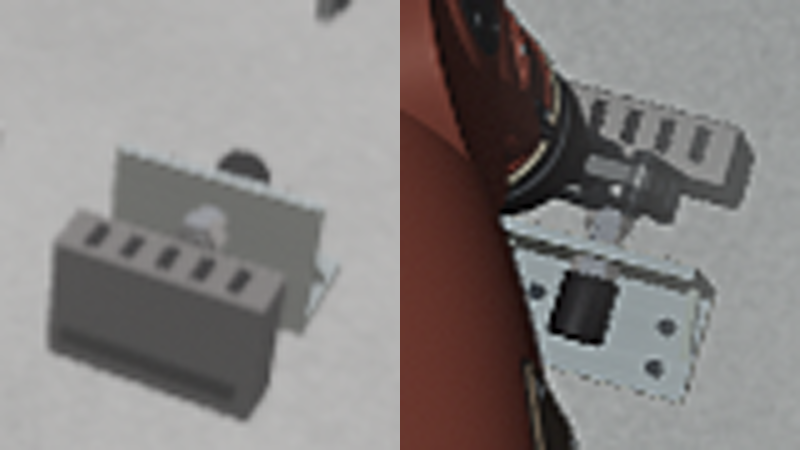

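The top view shows the hand over the gap, with the finger and bolt head in line at about crop (620,205). I'll lower in stages.

```bash
python3 -m jog '[{"xyz":[-0.001,0,0.025],"spin":-0.4,"gripper":100},{"xyz":[0,0,0.025],"spin":0,"gripper":100},{"xyz":[0,0,0],"spin":0,"gripper":100}]';  python3 -c "
from h import *
for i in range(3):ctrl.camera('top')
delta([538.5,188,41])"
```

```text
clock: 15.9
ee_pos: [535.6, 187.7, 117.6]
tcp_rot: [0.134, 0.991, -0.001, 0.012]
ft_force: [0.8, -0.4, 0.0]
opening: 85.5
t 16.05 pos [537.5 188.4 119.9] tool delta [ 1.2 -0.4 78.9] yaw jaw -0.2679 z [ 0.029 -0.004 -1.   ] F [ 0.4 -0.4 -0.4] open 85.2
```

```bash
python3 -m jog '[{"xyz":[0.001,0,0.02],"spin":0,"gripper":100},{"xyz":[0,0,0.02],"spin":0,"gripper":100}]';  python3 -c "
from h import *
for i in range(3):ctrl.camera('top')
delta([538.5,188,41])"
```

```text
clock: 16.3
ee_pos: [541.0, 188.8, 83.4]
tcp_rot: [0.134, 0.991, 0.001, 0.018]
ft_force: [0.2, -0.7, -0.4]
opening: 85.9
t 16.45 pos [539.9 188.6  82.8] tool delta [ 2.6 -1.2 41.8] yaw jaw -0.2685 z [ 0.033 -0.003 -0.999] F [0.  0.2 0.1] open 85.4
```

```bash
python3 -m jog '[{"xyz":[0.0025,-0.001,0.01],"spin":0,"gripper":100},{"xyz":[0,0,0.01],"spin":0,"gripper":100}]';  python3 -c "
from h import *
ctrl.camera('top')
delta([538.5,188,41])"; python3 -m jog '[{"xyz":[0,0,0.01],"spin":0,"gripper":100},{"xyz":[0,0,0.01],"spin":0,"gripper":100}]';  python3 -c "
from h import *
for i in range(3):ctrl.camera('top')
delta([538.5,188,41])"
```

```text
clock: 16.7
ee_pos: [539.6, 188.6, 64.4]
tcp_rot: [0.134, 0.991, 0.001, 0.019]
ft_force: [0.2, 0.2, -0.1]
opening: 85.8
t 16.75 pos [539.1 188.5  63.1] tool delta [ 1.2 -0.7 22.1] yaw jaw -0.2686 z [ 0.036 -0.003 -0.999] F [ 0.   0.9 -1.2] open 85.5
clock: 17.0
ee_pos: [540.3, 188.5, 42.5]
tcp_rot: [0.134, 0.991, 0.001, 0.018]
ft_force: [-0.6, -0.4, -0.6]
opening: 85.1
t 17.15 pos [539.8 188.4  42.4] tool delta [ 1.2 -0.7  1.4] yaw jaw -0.2686 z [ 0.035 -0.003 -0.999] F [ 0.1 -0.7  0.4] open 85.8
```

```bash
python3 -m jog '[{"xyz":[0.001,-0.0005,0.001],"spin":0,"gripper":0},{"xyz":[0,0,0],"spin":0,"gripper":0},{"xyz":[0,0,0],"spin":0,"gripper":0},{"xyz":[0,0,0],"spin":0,"gripper":0},{"xyz":[0,0,0],"spin":0,"gripper":0}]' 70;  python3 -c "
from h import *
delta([538.5,188,41])"; for i in 1 2; do python3 -m jog '[{"xyz":[0,0,0],"spin":0,"gripper":0},{"xyz":[0,0,0],"spin":0,"gripper":0},{"xyz":[0,0,0],"spin":0,"gripper":0},{"xyz":[0,0,0],"spin":0,"gripper":0}]';  python3 -c "
from h import *
delta([538.5,188,41]);print(ctrl.get_state()['torque'])"; done
```

```text
clock: 17.77
ee_pos: [540.3, 189.9, 43.0]
tcp_rot: [0.134, 0.991, 0.003, 0.019]
ft_force: [-1.9, 4.9, 7.2]
opening: 0.4
t 17.77 pos [540.3 189.9  43. ] tool delta [ 1.3 -2.3  2. ] yaw jaw -0.2678 z [ 0.039  0.001 -0.999] F [-1.9  4.9  7.2] open 0.4
clock: 18.27
ee_pos: [540.4, 189.8, 43.5]
tcp_rot: [0.134, 0.991, 0.003, 0.019]
ft_force: [-1.4, -0.4, 2.3]
opening: 0.2
t 18.27 pos [540.4 189.8  43.5] tool delta [ 1.5 -2.3  2.4] yaw jaw -0.2678 z [ 0.039  0.    -0.999] F [-1.4 -0.4  2.3] open 0.2
[-0.03779735  0.1991632   0.05924953]
clock: 18.77
ee_pos: [540.3, 189.5, 43.5]
tcp_rot: [0.134, 0.991, 0.003, 0.019]
ft_force: [-0.9, -0.5, 3.0]
opening: 0.1
t 18.77 pos [540.3 189.5  43.5] tool delta [ 1.4 -2.   2.5] yaw jaw -0.2681 z [ 0.039 -0.    -0.999] F [-0.9 -0.5  3. ] open 0.1
[-0.16399703  0.22489606  0.01224334]
```

The fingers closed to 0, so they missed the head. Time for a look.

```bash
python3 - <<'E'
from h import *
crops('a8',[530,190,60])
S,T=Cam(ctrl.camera("scene")),Cam(ctrl.camera("top"))
def big(c,p,w=50,h=56):
    u,v=c.proj(p).astype(int); print(u-w//2,v-h//2); return cv2.resize(c.img[v-h//2:v+h//2,u-w//2:u+w//2,::-1],(400,448),interpolation=2)
cv2.imwrite("pics/a8.png",np.hstack([big(S,[535,190,75]),big(T,[530,185,60])]))
for z in(60,66,72): print(T.plane(120+190.5/4-.5,155+137.5/4-.5,z).round(1), S.plane(290+201.5/4-.5,175+125.5/4-.5,z).round(1))
E
```

```text
proj [340.  206.6]
x0,y0 299 161
proj [166.  191.7]
x0,y0 125 146
315 175
142 163
[538.1 187.   60. ] [526.7 189.4  60. ]
[537.1 186.   66. ] [534.8 189.7  66. ]
[536.1 185.   72. ] [542.8 190.   72. ]
```

View pics/a8.png

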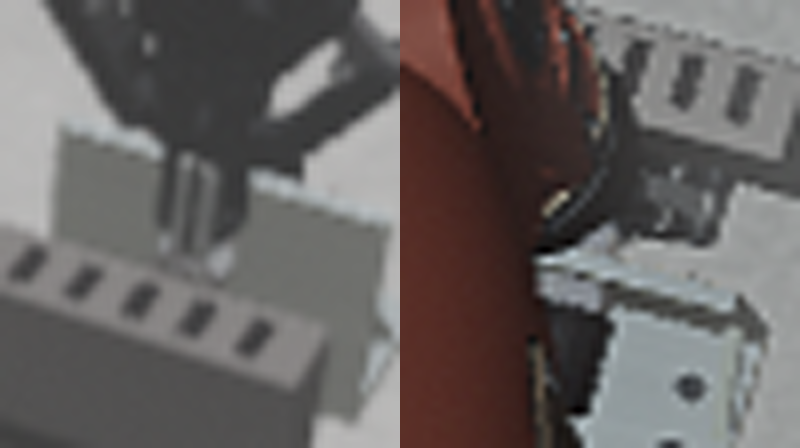

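```bash
python3 - <<'E'
from h import *
S,T=Cam(ctrl.camera("scene")),Cam(ctrl.camera("top"))
delta([0,0,0])
p=ctrl.get_state()["ee_pos"]
f=lambda q:((S.proj(q)-[315,175])*8).round(0)
g=lambda q:((T.proj(q)-[142,163])*8+[400,0]).round(0)
c,n=np.cos(-.267),np.sin(-.267)
B=lambda x,y,z:np.array([521.3+c*x-n*y,192.5+n*x+c*y,z])
print("tcp",f(p),g(p),"grasp",f(p+[0,0,18.7]),g(p+[0,0,18.7]))
for nm,q in dict(head=B(24,0,60),headtop=B(24,0,73),headbot=B(24,0,47),uprL=B(0,60,90),uprR=B(0,-60,90),housFL=B(48,60,80),housFR=B(48,-60,80),housRL=B(84,60,80),housRR=B(84,-60,80)).items(): print(nm,f(q),g(q))
print("a5 tcp",(S.proj([517.9,-196.5,181.8])-[172,134])*5)
print(ctrl.get_state()["joint_torque"].round(1))
E
```

```text
t 19.07 pos [540.3 189.4  43.5] tool delta [ 472.  -326.2   22.6] yaw jaw -0.2681 z [ 0.039 -0.    -0.999] F [-1.8 -2.2  2.7] open 0.1
tcp [190. 307.] [602. 209.] grasp [195. 265.] [594. 200.]
head [184. 276.] [604. 189.]
headtop [187. 246.] [598. 183.]
headbot [180. 305.] [610. 196.]
uprL [387. 222.] [404. 194.]
uprR [ 58. 120.] [735. 287.]
housFL [334. 323.] [451.  69.]
housFR [ -1. 213.] [779. 160.]
housRL [294. 384.] [482. -27.]
housRR [-47. 269.] [809.  63.]
a5 tcp [183.64031085  77.32528963]
[  0.8 -59.9  28.2  -1.1   0.5   0. ]
```

The picture shows the closed fingertips at about the top of the head (crop y≈250), where the reported TCP would put them at y≈307. In a2 and a5 the fingers also ended 30–35 mm higher on the handle than the reported z. So the true tips sit about 30 mm above the reported TCP. The fix is to open, go down about 30 mm in steps while checking force, and grip again.

```bash
python3 -m jog '[{"xyz":[0,-0.001,-0.002],"spin":0,"gripper":100},{"xyz":[0,0,0],"spin":0,"gripper":100},{"xyz":[0,0,0],"spin":0,"gripper":100},{"xyz":[0,0,0],"spin":0,"gripper":100}]';  python3 -c "
from h import *
ctrl.camera('top')
delta([538.5,188,12])"; python3 -m jog '[{"xyz":[0.001,0,0.01],"spin":0,"gripper":100},{"xyz":[0,0,0.006],"spin":0,"gripper":100}]';  python3 -c "
from h import *
for i in range(2):ctrl.camera('top')
delta([538.5,188,12])"
```

```text
clock: 19.58
ee_pos: [539.9, 188.8, 45.2]
tcp_rot: [0.134, 0.991, 0.003, 0.019]
ft_force: [0.1, 1.0, -0.9]
opening: 72.6
t 19.62 pos [539.9 188.8  45.2] tool delta [ 2.4 -1.5 33.1] yaw jaw -0.2679 z [ 0.039  0.001 -0.999] F [0.  0.2 0.4] open 79.0
clock: 19.88
ee_pos: [539.7, 189.2, 28.4]
tcp_rot: [0.134, 0.991, 0.003, 0.019]
ft_force: [0.0, -0.2, 0.2]
opening: 85.1
t 19.98 pos [539.5 189.1  28.3] tool delta [ 1.3 -1.5 16.2] yaw jaw -0.2679 z [ 0.039  0.001 -0.999] F [-0.1  1.   0.9] open 85.3
```

```bash
python3 -m jog '[{"xyz":[0.001,-0.001,0.008],"spin":0,"gripper":100},{"xyz":[0,0,0.006],"spin":0,"gripper":100}]';  python3 -c "
from h import *
for i in range(2):ctrl.camera('top')
delta([539.5,188,12])"; python3 -m jog '[{"xyz":[0,0,0],"spin":0,"gripper":0},{"xyz":[0,0,0],"spin":0,"gripper":0},{"xyz":[0,0,0],"spin":0,"gripper":0},{"xyz":[0,0,0],"spin":0,"gripper":0},{"xyz":[0,0,0],"spin":0,"gripper":0}]' 70; python3 -c "
from h import *
delta([539.5,188,12])"
```

```text
clock: 20.23
ee_pos: [539.1, 188.4, 13.6]
tcp_rot: [0.134, 0.991, 0.003, 0.019]
ft_force: [-0.3, 0.3, -0.2]
opening: 85.2
t 20.32 pos [538.9 188.3  13.5] tool delta [-0.7 -0.2  1.5] yaw jaw -0.2679 z [ 0.038  0.001 -0.999] F [-0.7  0.1 -0.4] open 85.3
clock: 20.95
ee_pos: [539.1, 187.6, 14.3]
tcp_rot: [0.134, 0.991, 0.002, 0.019]
ft_force: [0.1, -0.1, -3.1]
opening: 22.8
t 20.95 pos [539.1 187.6  14.3] tool delta [-0.2  0.5  2.3] yaw jaw -0.2685 z [ 0.039 -0.001 -0.999] F [ 0.1 -0.1 -3.1] open 22.8
```

Gripped: the opening is 22.8 mm (24 mm flats, with the same −1.5 mm bias as on the handle). I'll let it settle and look.

```bash
python3 -m jog '[{"xyz":[0,0,0],"spin":0,"gripper":0},{"xyz":[0,0,0],"spin":0,"gripper":0},{"xyz":[0,0,0],"spin":0,"gripper":0},{"xyz":[0,0,0],"spin":0,"gripper":0}]'; python3 - <<'E'
from h import *
for i in range(40):
    c=ctrl.camera("scene")
    if i%8==7: delta([539.5,188,12])
S,T=Cam(c),Cam(ctrl.camera("top"))
def big(c,p,w=50,h=56):
    u,v=c.proj(p).astype(int); print(u-w//2,v-h//2); return cv2.resize(c.img[v-h//2:v+h//2,u-w//2:u+w//2,::-1],(400,448),interpolation=2)
cv2.imwrite("pics/a9.png",np.hstack([big(S,[535,190,75]),big(S,[520,-196,90],80,90)]))
E
```

```text
clock: 21.45
ee_pos: [539.1, 187.6, 14.2]
tcp_rot: [0.134, 0.991, 0.002, 0.019]
ft_force: [-0.9, -0.4, -0.1]
opening: 22.3
t 21.85 pos [539.1 187.6  14.3] tool delta [-0.2  0.5  2.3] yaw jaw -0.2686 z [ 0.039 -0.001 -0.999] F [-0.2 -1.5  0.4] open 22.4
t 22.25 pos [539.1 187.6  14.2] tool delta [-0.2  0.5  2.2] yaw jaw -0.2686 z [ 0.039 -0.001 -0.999] F [ 0.2 -2.2 -0.4] open 22.6
t 22.65 pos [539.1 187.6  14.2] tool delta [-0.2  0.5  2.2] yaw jaw -0.2685 z [ 0.039 -0.001 -0.999] F [-0.3 -1.6  1.2] open 22.5
t 23.05 pos [539.1 187.6  14.2] tool delta [-0.2  0.5  2.3] yaw jaw -0.2686 z [ 0.039 -0.001 -0.999] F [ 0.4 -1.3  0.5] open 22.5
t 23.45 pos [539.1 187.6  14.3] tool delta [-0.2  0.4  2.3] yaw jaw -0.2685 z [ 0.039 -0.001 -0.999] F [-0.1 -1.3 -0.1] open 22.4
315 175
171 131
```

View pics/a9.png

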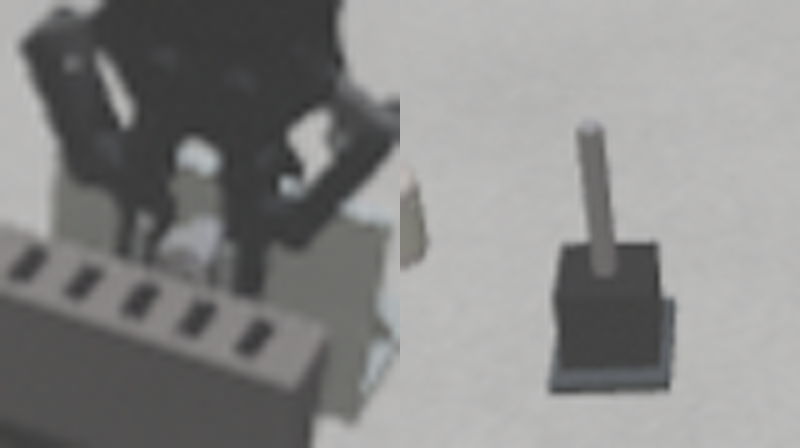

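The head is between the two pads at crop (190,245), the opening has held at 22.5 for 2 s, and the scriber is upright in its stand. Handing in.

```bash
python3 -c "
from plant import ctrl
print(ctrl.job_done()); s=ctrl.get_state(); print(s['clock'],s['opening'],s['ft_force'])"
```

```text
the job is handed in; nothing more can be done
None
the job is handed in; nothing more can be done
```

The job is handed in at about 23.5 s. The seam is scribed, the scriber is back in its stand and released, and the gripper is holding the bolt head at 70 N.

- **Scribing:** I ran the tip along the seam from bracket y about +48 to −50 mm at about 2.5 cm/s. By kinematics it stayed at x about −74 mm and 1–1.5 mm above the deck. The cameras could not see the tip there, so this rests on the arm's readings and the tip height before pick-up (4 mm above the deck).
- **Scriber return:** The shoulder seated with about 20–37 N. The last picture shows the scriber upright in its stand, with the fingers away from it.
- **Bolt grip:** The first grip missed. The fingers closed to 0 above the head, because the pictures showed the fingertips about 30 mm higher than the reported TCP. I opened them, went down about 30 mm and gripped again.
- **Final checks:** The opening held at 22.4–22.6 mm for 2 s, with the pose steady and wrist force under about 3 N. The last picture shows the head between the pads.
- **Not confirmed:**
  - The cause of the 30 mm disagreement is unexplained.
  - The bolt's angle and speed could not be read directly. I judged it stopped from the steady opening and pose.
  - I did not re-measure the bystanders at the end; no contact with them showed in the forces.

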